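# Hang the slide carrier on the sprung bar and tug-test it

### The job

Hang the slide carrier with the orange grip by its hook on the empty middle bar of the drying stand, in the gap between the white and blue carriers, without knocking those off or disturbing anything else on the bench. While you still hold it, tug it gently straight down for a moment, firmly enough that the bar clearly takes more than the carrier's own weight but far from hard, to make sure the bar holds it; then let go and leave all three hanging still.

Things in the scene. Friction and masses are not known exactly. Their poses are not given: they have to be found in the camera images.
- orange: loose slide carrier to be hung, upright on the bench at first; 188 mm tall, 240-375 g. Steel basket 40 (x) x 84 (y) x 34 mm high; from it two 5 mm wires, 18 mm apart in y, rise 12 mm on the -x side of its middle, bend over as a flat arch under the grip and come down as a lip 12 mm on the +x side. Origin: centre of underside; z up, x towards the lip, y along the basket
- orange_grip (a point): centre of the carrier's orange plastic grip, a block 14 mm (x) by 24 mm (y) by 36 mm high on its top, best pinched across the 24 mm; 170 mm above the carrier's underside. Same axes as the carrier
- orange_hook (a point): seat in the carrier's hook, where the bar's axis lies once hung: 26.8 mm below the grip's centre, 143.2 mm above the underside; same axes. The hook is open below and to +x: the bar can come in from +x anywhere between the basket's top (34 mm above the underside) and the lip's lower end (119 mm), then rises about 24 mm past the lip to the seat
- rack: fixed drying stand: grey base 150 x 380 x 12 mm, two posts, a crossbeam 70 mm behind (+x of) the bars, its top 210 mm up. Three bars (outer two 195 mm up), 10 mm thick, 52 mm long, along y, 98 mm apart, each held at both ends by arms from the beam. The red middle one is free; white and blue carriers hang on the others, their x along the stand's x. Origin: on the bench under the middle bar; -x is the open front, z up
- rack_bar (a point): nominal centre of the empty, red middle bar's axis, 210 mm up. The real bar is clamped up to 20 mm higher or lower than this (sideways exact): feel or see it. It is sprung: sinks 1 mm per 3 N, up to 6 mm, then rigid; springs back. A gentle tug loads it with 6 to 15 N in all (carrier's weight, 2.4 to 3.7 N, included) for about half a second; over 22 N is rough
- white_grip (a point): centre of the grip of the identical carrier with a white grip, hanging loosely on one of the outer bars (left or right varies); 170 mm above its underside. About 14 mm of air is left between its basket and the basket of a carrier hung centrally on the middle bar
- blue_grip (a point): the same for the identical carrier with a blue grip, on the other outer bar
- reagent_center (a point): centre of a loose brown glass bottle, 64 mm diameter, 150 mm tall, standing on the bench; leave it alone
- beaker_rim (a point): centre of the mouth of a loose glass beaker, 72 mm diameter, 90 mm tall; leave it alone
- petri: loose flat clear dish with lid, 90 mm diameter, about 20 mm high; origin at its underside; leave it alone
- slidebox: blue slide box, 90 x 170 x 32 mm; origin at its underside; leave it alone
- magnifier: hand magnifier lying on the bench, lens 90 mm diameter, black handle 18 mm thick reaching 150 mm along its -x; origin under the lens; leave it alone

How it is judged (in metres and radians):
On the way:
1. with the orange carrier hooked on the middle bar and still held, it is tugged down so that the bar carries 6 to 15 N for 0.3 s (x of orange_hook in the frame of rack between -0.007 and 0.007 m and y of orange_hook in the frame of rack between -0.017 and 0.017 m and z of orange_hook in the frame of rack between 0.178 and 0.238 m and contact force between orange and rack between 6 and 15 N and contact force between the fingers and orange above 1 N), for 0.3 s.
At the end, for the whole second after the job is handed in: Orange carrier released and still on the middle bar: bar seat within 7 mm across, 17 mm along the bar, 178-238 mm up in the stand's frame; load over 1.5 N; tilt under 0.15 rad, in line within 0.2 rad; slow under 0.03 m/s, 0.3 rad/s. White and blue grips within 15 mm of their start, under 0.03 m/s (x of orange_hook in the frame of rack between -0.007 and 0.007 m and y of orange_hook in the frame of rack between -0.017 and 0.017 m and z of orange_hook in the frame of rack between 0.178 and 0.238 m and contact force between orange and rack above 1.5 N and angle between orange_grip's own z axis and vertical below 0.15 rad and angle between the y axis of orange_grip and the y axis of rack, either way round below 0.2 rad and linear speed of each of orange, white, blue below 0.03 m/s and angular speed of orange below 0.3 rad/s and contact force between the fingers and orange below 0.1 N and distance of each of white_grip, blue_grip from where it was at the start of the episode below 0.015 m); the robot touches nothing.
It fails at once if the orange carrier is slammed or pulled hard on the stand (over 22 N) (contact force between orange and rack above 22 N).
It fails at once if the white or blue carrier is knocked off or pushed more than 40 mm (distance of any of white_grip, blue_grip from where it was at the start of the episode above 0.04 m).
It fails at once if another thing on the bench is moved more than 30 mm (distance of any of reagent_center, beaker_rim, petri, slidebox, magnifier from where it was at the start of the episode above 0.03 m).
It also fails if it takes over 58 s, if anything falls off the work surface, if the arm or the gripper's body presses on something with over 40 N, if the wrist force passes 120 N, or if a joint passes its speed limit or range.

### The arm

A 6-joint arm with a two-finger parallel gripper is mounted at the origin on the work surface. World frame = base frame: x ahead of the robot, y to its left, z up, the work surface at z = 0. Lengths are in m, angles in degrees, forces in N, time in s.
With the tool pointing down it reaches from about 0.25 to 0.725 m from the base axis. Payload 9.7 kg.
Tool frame: the origin (TCP) lies at the very end of the fingers, on their centre line; the grasp point (between the pads) lies grasp_offset behind it (grasp_offset is the distance from the TCP to the grasp point, in m); z points along the fingers, y is the line along which they close (so a half turn about z gives the same grasp; the last joint's range is limited). The gripper opens to 85 mm and grips with 20 to 120 N. Pads are 22 mm wide; open, the fingers measure 114 mm over their backs; the gripper's body (76 mm by 85 mm) begins 54 mm behind the grasp point. The pads swing forward as they close: fully open they stand 13 mm farther back than shut.
Start: joints at [-72.708, 4.979, 10.078, 95.1, 0, 90], TCP at [0.163, -0.525, 0.209] pointing down, gripper open.
Joint ranges: [-179.16, 179.16], [-48.56, 103.87], [-65.8, 70.77], [-126.05, 130.52], [-82.76, 87.17], [-180, 180]. Speed limits (degrees/s): [127.2, 127.2, 147.25, 180, 180, 180].

### API

Orientations are given as [roll, pitch, yaw] about the fixed x, y, z axes, in that order (R = Rz(yaw) Ry(pitch) Rx(roll)).
In Python, from workcell import get_obs, camera, calibration, job_done, recognise, cut_out, mark_of, grasp_offset gives the robot as it stands.
- The arm moves only by the tool servo_tool, never from a script. Its argument "moves" is a list of rows, each a list of 3 entries, a list of its own where there are three numbers: the turn, a rotation vector about the tool's x, y, z in degrees, then the shift along the tool's x, y, z in m, then the opening in per cent of the stroke, from 0 (shut) to 100 (fully open). In form: [[[ax, ay, az], [x, y, z], claw], ...]. A call has 1 to 12 rows; each row shifts and turns the commanded pose from where the row before left it, along the tool's axes as they then stand; what a row does not reach is not made up. A row lasts 1/10 s, in which the tool goes at most 50 mm and 8.59 degrees, less where a joint would pass 70% of its speed; a pose out of reach is approached as far as the arm can. A call is refused whole if a number of a shift passes 0.05 or a number of a turn 8.59, either way. A call with a gripper value outside its range is refused whole. The fingers move at their own pace and stop on an object; "force" is the grip in N (left out, the last holds). Time passes only in rows, so rows that do not move let the fingers close. It gives the time, the measured TCP pose, the force, the opening and the grip force at its end, in the units of the state.
- get_obs(): the state, without advancing time (a new reading comes with each control period).
- camera(name): name is "side" or "top"; returns (picture, depth): 400x640x3 uint8, red, green, blue; 400x640 float32, m along the optical axis (not along the pixel's ray), 0 where there is no reading.
- calibration(name): a dict with "camera_matrix" (3x3 intrinsics, pixels), "R" (3x3) and "t" (3): a world point X has camera coordinates R X + t. Camera axes: x right, y down, z forward; pixel columns grow to the right and rows downward; lengths in m; the calibration is good to about 2 mm. A picture is of the moment at which its call begins. calibration takes no time and is no camera call.
- job_done(): hands the job in; it is judged then, once.
Trained networks look in the newest picture that a camera, given by its name, has taken for a name from the list of things; names that differ only in an ending like _2 or _b are one class to them, and where a whole thing is asked for, a point or a joint stands for the part that bears it (a point fixed in the world has none). Each returns a list of dicts, best first, with "score" (0 to 1); they miss things now and then, are a little off and sometimes report something else, mostly with a low value. They report only what shows in the picture. A call takes as long as a camera call.
- recognise(name, camera): "xyz" ([x, y, z] in m, in the coordinates of the camera as it stood for that picture, good to about 4 mm: the middle of the surface that is visible of it).
- cut_out(name, camera): "mask" (400x640 bool, what is visible of it).
- mark_of(name, camera): "xyz" ([x, y, z] in m, in the coordinates of the camera as it stood for that picture, good to about 4 mm: a listed point, or the origin of a listed thing).
The state is a dict: "time": time; "q": joint angles; "qd": joint speeds; "joint_efforts": joint torques, N m; "ee_pos": TCP position; "tcp_rot": TCP orientation; "wrist_force": force on the tool from outside, world axes, zero at the start; "torque": the same for the moment, N m; "opening": finger opening in m; "grasp_force": force on a finger pad.
Only numpy, scipy, OpenCV 4.12 (cv2) and the standard library are available. Lean on these libraries where they do the work, as an engineer would, in place of code of your own. Each camera call takes 0.05 s, during which the arm holds its last target. There are 200 camera calls.

## Working session

There is one attempt and no reset: what is moved stays moved. The work goes in short steps, Python scripts to look and compute and a tool call to move; the robot and the scene stay as the last step left them, time stands still between calls to the robot, and variables do not carry over. Pictures are saved under pics/ and viewed, at most 10 in all, crops included, and the job is handed in when it is done.

Besides the shell and the picture viewer there is one more tool, called after ">>>" by a JSON object that holds its "name" and its "arguments". servo_tool: Moves the arm, as the interface text tells. Its arguments: {"type":"object","properties":{"moves":{"type":"array"},"force":{"type":"number"}},"required":["moves"]}

```bash
mkdir -p pics; cat > h.py <<'E'
import numpy as np, cv2
from workcell import *
def w(cam,p):
    c=calibration(cam); return np.array(c["R"]).T@(np.array(p)-np.array(c["t"]))
def cloud(cam,depth,mask):
    c=calibration(cam); K=np.array(c["camera_matrix"]); v,u=np.where(mask&(depth>0)); z=depth[v,u]
    P=np.stack([(u-K[0,2])/K[0,0]*z,(v-K[1,2])/K[1,1]*z,z],1)
    return (P-np.array(c["t"]))@np.array(c["R"])
E
python3 - <<'E'
from h import *
print(get_obs(), grasp_offset if not callable(grasp_offset) else grasp_offset())
ims=[]
for cam in("side","top"):
    im,d=camera(cam); cv2.imwrite(f"pics/{cam}0.png",im[:,:,::-1])
    c=calibration(cam); print(cam,"campos",np.round(-np.array(c["R"]).T@c["t"],3))
    for n in ["orange_grip","orange_hook","orange","rack","rack_bar","white_grip","blue_grip","reagent_center","beaker_rim","petri","slidebox","magnifier"]:
        r=mark_of(n,cam); print(n,[(round(x["score"],2),np.round(w(cam,x["xyz"]),3).tolist()) for x in r[:2]])
E
```

```text
{'time': 0.0, 'q': array([-7.27066867e+01,  5.01138392e+00,  1.00320898e+01,  9.51001004e+01,
       -1.12199884e-03,  9.00014285e+01]), 'qd': array([-0.10216891, -0.03511319,  0.04075572,  0.02398008,  0.01093734,
       -0.07438114]), 'joint_efforts': array([ 1.18870415e-03, -5.20388389e+01,  4.64804435e+01,  1.62467931e-02,
        1.21771741e-04,  1.71078443e-05]), 'ee_pos': array([ 0.16340644, -0.52487364,  0.2083592 ]), 'tcp_rot': array([-1.79920606e+02,  1.12397728e-03,  1.72918863e+01]), 'wrist_force': array([0.39382542, 0.19497591, 0.62367872]), 'torque': array([-0.01343553,  0.01545692, -0.00789889]), 'grasp_force': 0.0, 'opening': 0.08536913437821883} 0.0187
side campos [0.311 0.728 1.054]
orange_grip [(0.92, [0.514, -0.355, 0.173]), (0.69, [0.525, -0.579, -0.008])]
orange_hook [(0.84, [0.52, -0.356, 0.14])]
orange [(0.77, [0.516, -0.356, 0.001])]
rack [(0.7, [0.615, 0.15, -0.002])]
rack_bar [(0.62, [0.618, 0.152, 0.209])]
white_grip [(0.83, [0.603, 0.246, 0.221]), (0.71, [0.339, 0.398, -0.0])]
blue_grip [(0.75, [0.627, 0.054, 0.224])]
reagent_center [(0.85, [0.638, -0.419
[... 196 characters left out ...]
]
magnifier [(0.65, [0.525, -0.578, -0.006])]
top campos [0.334 0.013 1.444]
orange_grip [(0.84, [0.512, -0.354, 0.171]), (0.63, [0.623, 0.051, 0.22])]
orange_hook [(0.6, [0.513, -0.355, 0.146])]
orange [(0.78, [0.515, -0.358, 0.0])]
rack [(0.88, [0.615, 0.15, -0.002])]
rack_bar [(0.87, [0.618, 0.154, 0.208])]
white_grip [(0.81, [0.61, 0.25, 0.223])]
blue_grip [(0.92, [0.623, 0.051, 0.221])]
reagent_center [(0.93, [0.63, -0.418, 0.072]), (0.36, [0.499, 0.522, -0.001])]
beaker_rim [(0.93, [0.699, -0.303, 0.09]), (0.45, [0.623, 0.052, 0.222])]
petri [(0.77, [0.338, 0.395, -0.004]), (0.54, [0.616, 0.148, 0.001])]
slidebox [(0.97, [0.5, 0.524, 0.001])]
magnifier [(0.56, [0.523, -0.576, -0.007])]
```

View pics/side0.png

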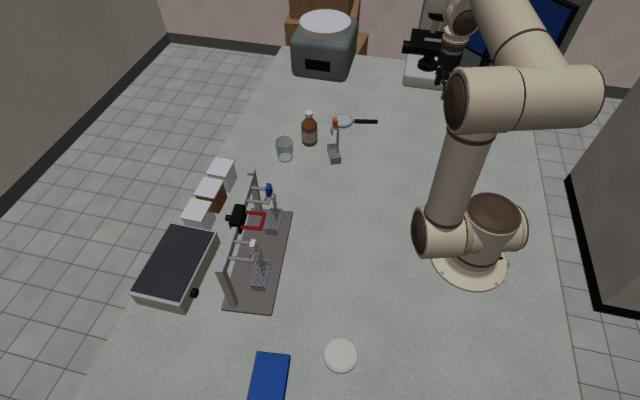

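View pics/top0.png

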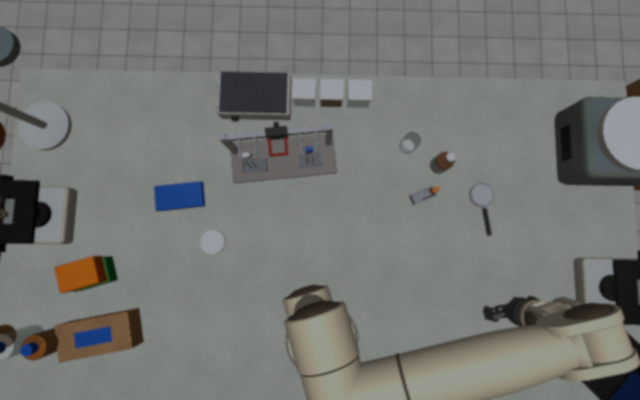

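```bash
python3 - <<'E'
from h import *
for cam in("side","top"):
    im,d=camera(cam)
    for n in ["orange","orange_grip","white_grip","blue_grip","rack"]:
        r=cut_out(n,cam)
        if not r: print(n,"none"); continue
        m=np.array(r[0]["mask"]); P=cloud(cam,d,m)
        print(cam,n,round(r[0]["score"],2),len(P),"min/max",np.percentile(P,[2,50,98],axis=0).round(3).tolist())
        if "grip" in n:
            T=P[P[:,2]>np.percentile(P[:,2],95)-.006]
        else:
            T=P[(P[:,2]>.02)&(P[:,2]<.04)] if n=="orange" else P[P[:,2]<.016]
        if len(T)>5:
            b=cv2.minAreaRect((T[:,:2]*1000).astype(np.float32)); print("   rect mm",np.round(b[0],1),np.round(b[1],1),round(b[2],1), "z",T[:,2].mean().round(4))
    # red bar
    h=cv2.cvtColor(im,cv2.COLOR_RGB2HSV); m=((h[...,0]<6)|(h[...,0]>174))&(h[...,1]>150)&(h[...,2]>70)
    P=cloud(cam,d,m); k=(abs(P[:,1]-.152)<.05)&(P[:,2]>.15)&(abs(P[:,0]-.617)<.03); P=P[k]
    print("red",len(P)); 
    if len(P)>5:
        print(np.percentile(P,[2,50,98],axis=0).round(4).tolist()); c=np.polyfit(P[:,1],P[:,0],1); print("dx/dy deg",np.degrees(np.arctan(c[0])))
E
```

```text
side orange 0.73 314 min/max [[0.486, -0.396, -0.001], [0.514, -0.347, 0.026], [0.548, -0.309, 0.186]]
   rect mm [ 517.9 -353.9] [38.8 90.5] 24.6 z 0.0276
side orange_grip 0.92 395 min/max [[0.487, -0.541, -0.004], [0.515, -0.352, 0.025], [0.559, -0.31, 0.186]]
   rect mm [ 516.4 -351.3] [14.  22.1] 29.6 z 0.1824
side white_grip 0.92 600 min/max [[0.583, 0.163, 0.011], [0.601, 0.254, 0.08], [0.65, 0.291, 0.239]]
   rect mm [604.3 250.7] [12.8 20.2] 4.5 z 0.2375
side blue_grip 0.67 491 min/max [[0.606, 0.005, 0.01], [0.624, 0.06, 0.08], [0.652, 0.097, 0.238]]
   rect mm [628.8  53.8] [13.8 25.2] 7.0 z 0.2366
side rack 0.72 5727 min/max [[0.564, -0.02, 0.0], [0.659, 0.192, 0.012], [0.732, 0.34, 0.223]]
   rect mm [688.2  93.4] [218.4 514.5] 6.9 z 0.0099
red 109
[[0.6105, 0.1242, 0.1975], [0.6216, 0.1557, 0.2021], [0.645, 0.1839, 0.2057]]
dx/dy deg -1.2467371726470444
top orange 0.89 304 min/max [[0.487, -0.395, -0.003], [0.512, -0.349, 0.025], [0.541, -0.312, 0.189]]
   rect mm [ 513.7 -353.6] [39.4 85.3] 22.2 z 0.0305
top orange_grip 0.59 289 min/max [[0.488, -0.396, -0.003], [0.512, -0.35, 0.025], [0.539, -0.313, 0.189]]
   rect mm [ 513.9 -354.1] [12.9 22.3] 27.4 z 0.1865
top white_grip 0.87 422 min/max [[0.583, 0.207, 0.01], [0.601, 0.245, 0.078], [0.662, 0.288, 0.239]]
   rect mm [605.2 247. ] [13.4 22.7] 11.7 z 0.2372
top blue_grip 0.93 346 min/max [[0.605, 0.013, 0.052], [0.623, 0.052, 0.078], [0.648, 0.09, 0.24]]
   rect mm [628.   52.9] [13.5 22. ] 3.6 z 0.2383
top rack 0.95 4396 min/max [[0.565, -0.026, 0.004], [0.661, 0.155, 0.013], [0.722, 0.333, 0.224]]
   rect mm [670.8 157.4] [201.1 380.5] 6.4 z 0.0104
red 33
[[0.6108, 0.125, 0.1978], [0.6178, 0.1562, 0.2045], [0.6434, 0.1796, 0.2081]]
dx/dy deg -4.528622832534894
```

The side view shows the orange carrier at about (334,140) beside the bottle (309,130). The stand has its red bar at about (252,221), blue at (270,195) and white at (255,262). The top view agrees, with orange at (425,195) and the stand at (283,150). The open front faces the robot and the stand's yaw is about 6.8°. Next I need the lip direction.

```bash
python3 - <<'E'
from h import *
a=np.radians(25); c0=np.array([.514,-.354])
R=np.array([[np.cos(a),np.sin(a)],[-np.sin(a),np.cos(a)]])
S=[]
for cam,(x,y) in (("side",(300,105)),("top",(395,170))):
    for k in range(2):
        im,d=camera(cam); m=np.zeros(d.shape,bool); m[y:y+75,x:x+65]=1
        P=cloud(cam,d,m); L=(P[:,:2]-c0)@R.T
        k_=(abs(L[:,0])<.04)&(abs(L[:,1])<.055)&(P[:,2]>.012)
        S.append(np.c_[L,P[:,2]][k_])
        cols=S[-1]
        for lo,hi in((.015,.045),(.05,.1),(.1,.145),(.145,.175),(.175,.195)):
            q=cols[(cols[:,2]>lo)&(cols[:,2]<hi)]
            if len(q): print(cam,lo,hi,len(q),"x",np.percentile(q[:,0],[3,50,97]).round(4),"y",np.percentile(q[:,1],[3,50,97]).round(4))
    cv2.imwrite(f"pics/c_{cam}.png",cv2.resize(im[y:y+75,x:x+65,::-1],None,fx=6,fy=6,interpolation=cv2.INTER_CUBIC))
A=cv2.imread("pics/c_side.png");B=cv2.imread("pics/c_top.png");cv2.imwrite("pics/crop.png",np.hstack([A,B]))
E
```

```text
side 0.015 0.045 144 x [-0.016   0.0021  0.0219] y [-0.0434  0.0038  0.0428]
side 0.05 0.1 25 x [-0.0119 -0.0085 -0.0071] y [-0.013   0.0084  0.0114]
side 0.1 0.145 38 x [-0.0111 -0.0063  0.0169] y [-0.0108  0.0069  0.0127]
side 0.145 0.175 30 x [-0.0065  0.0051  0.0106] y [-0.0086  0.0093  0.0136]
side 0.175 0.195 27 x [-0.0041  0.0037  0.0098] y [-0.0135  0.0052  0.0134]
side 0.015 0.045 149 x [-0.0154  0.0021  0.0219] y [-0.0428  0.0046  0.0435]
side 0.05 0.1 27 x [-0.0117 -0.0083 -0.0072] y [-0.0129  0.0074  0.0126]
side 0.1 0.145 37 x [-0.0108  0.0079  0.0172] y [-0.0134  0.0063  0.012 ]
side 0.145 0.175 28 x [-0.0065  0.0057  0.0099] y [-0.0074  0.0083  0.0128]
side 0.175 0.195 29 x [-0.004   0.0024  0.0093] y [-0.0128  0.0051  0.0131]
top 0.015 0.045 95 x [-0.02    0.002   0.0198] y [-0.0396  0.013   0.0423]
top 0.05 0.1 8 x [-0.0142 -0.0121 -0.0096] y [-0.0046  0.0103  0.011 ]
top 0.1 0.145 21 x [-0.0145 -0.0109  0.0128] y [-0.0098 -0.0052  0.012 ]
top 0.145 0.175 14 x [-0.01    0.0007  0.0085] y [-0.0076  0.0103  0.0126]
top 0.175 0.195 36 x [-0.0067 -0.0007  0.0059] y [-0.0102  0.0021  0.0122]
top 0.015 0.045 97 x [-0.0197 -0.0002  0.0198] y [-0.0393  0.0125  0.0422]
top 0.05 0.1 7 x [-0.0142 -0.0116 -0.0096] y [0.0088 0.0114 0.0117]
top 0.1 0.145 22 x [-0.0145 -0.0111  0.0125] y [-0.0099 -0.0058  0.011 ]
top 0.145 0.175 15 x [-0.0097 -0.0014  0.0085] y [-0.0021  0.0108  0.013 ]
top 0.175 0.195 35 x [-0.0067  0.0002  0.0059] y [-0.0114  0.002   0.0125]
```

View pics/crop.png

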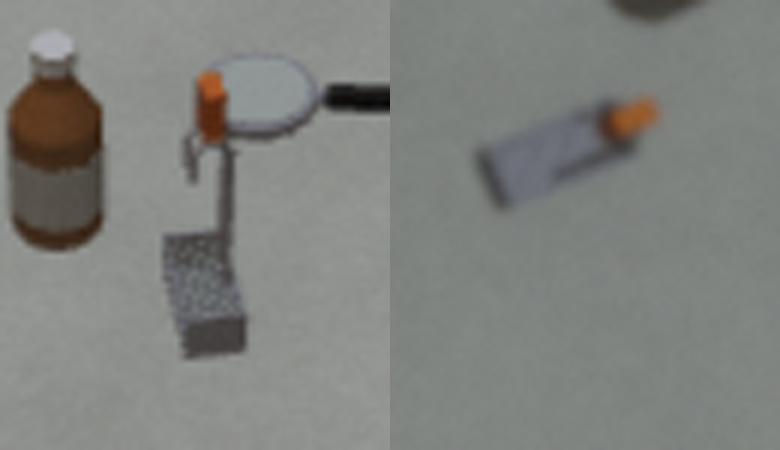

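The crop shows the long wire on the robot side and the lip at about (190,165), on the side away from the robot. So carrier x points away from the robot, with yaw about 24°. I'll move above the grip now.

>>> {"name": "servo_tool", "arguments": {"moves": [[[0,0,0],[0.0387,-0.0059,-0.003],100],[[0,0,0],[0.0387,-0.0059,-0.003],100],[[0,0,0],[0.0387,-0.0059,-0.003],100],[[0,0,0],[0.0387,-0.0059,-0.003],100],[[0,0,0],[0.0387,-0.0059,-0.003],100],[[0,0,0],[0.0387,-0.0059,-0.003],100],[[0,0,0],[0.0387,-0.0059,-0.003],100],[[0,0,0],[0.0387,-0.0059,-0.003],100],[[0,0,0],[0.0387,-0.0059,-0.003],100],[[0,0,0],[0.0387,-0.0059,-0.003],100],[[0,0,-6.5],[0,0,0],100],[[0,0,0],[0,0,0],100]], "force": 40}}

```text
time: 3.3
ee_pos: [0.5163, -0.3531, 0.2386]
tcp_rot: [-180.0, 0.0, 24.0]
wrist_force: [-1.0, 0.1, 0.3]
opening: 0.0856
grasp_force: 0.0
```

>>> {"name": "servo_tool", "arguments": {"moves": [[[0,0,0],[-0.001,0,0.02],80],[[0,0,0],[0,0,0.02],60],[[0,0,0],[0,0,0.02],60],[[0,0,0],[0,0,0.0176],60],[[0,0,0],[0,0,0.01],60],[[0,0,0],[0,0,0],60]]}}

```text
time: 3.9
ee_pos: [0.5135, -0.3542, 0.1503]
tcp_rot: [-179.9, 0.1, 23.7]
wrist_force: [-0.5, -0.1, 0.8]
opening: 0.0511
grasp_force: 0.0
```

```bash
python3 - <<'E'
from h import *
im,d=camera("side"); cv2.imwrite("pics/s1.png",cv2.resize(im[60:210,250:450,::-1],None,fx=4,fy=4,interpolation=cv2.INTER_CUBIC))
E
```

```text
(no output)
```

View pics/s1.png

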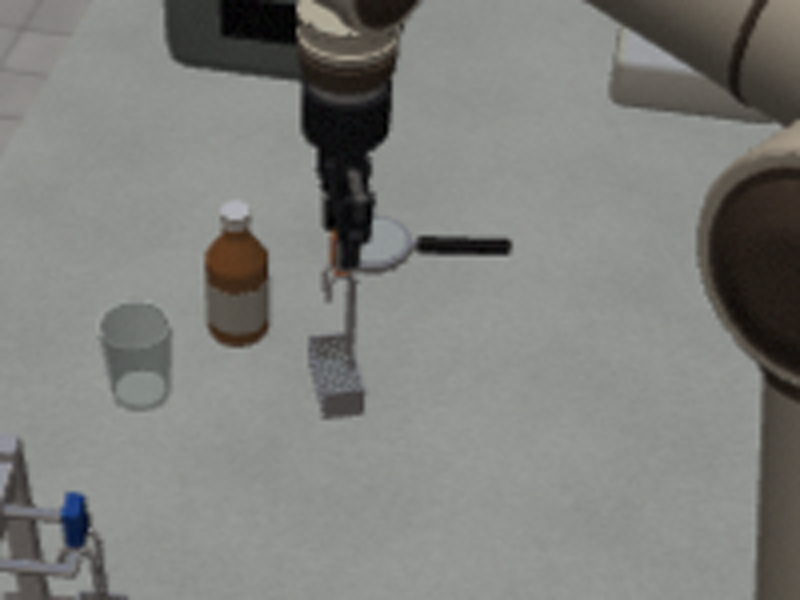

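The fingers straddle the orange grip at about (340,250), with the bottle and beaker clear. I'll nudge 1.5 mm forward and close.

>>> {"name": "servo_tool", "arguments": {"moves": [[[0,0,0],[0.0015,0,0],30],[[0,0,0],[0,0,0],20],[[0,0,0],[0,0,0],10],[[0,0,0],[0,0,0],0],[[0,0,0],[0,0,0],0],[[0,0,0],[0,0,0],0],[[0,0,0],[0,0,0],0]], "force": 45}}

```text
time: 4.65
ee_pos: [0.5165, -0.3541, 0.1529]
tcp_rot: [179.9, -0.1, 23.8]
wrist_force: [0.6, -1.8, 5.5]
opening: 0.0225
grasp_force: 45.1
```

>>> {"name": "servo_tool", "arguments": {"moves": [[[0,0,0],[0,0,-0.01],0],[[0,0,0],[0,0,-0.02],0],[[0,0,0],[0,0,-0.03],0],[[0,0,0],[0,0,-0.03],0],[[0,0,0],[0,0,-0.02],0],[[0,0,0],[0,0,0],0],[[0,0,0],[0,0,0],0],[[0,0,0],[0,0,0],0]]}}

```text
time: 5.45
ee_pos: [0.5156, -0.3533, 0.2596]
tcp_rot: [-179.9, 0.1, 23.8]
wrist_force: [-0.2, -0.1, -4.2]
opening: 0.0226
grasp_force: 44.6
```

```bash
python3 - <<'E'
from h import *
for i in range(3):
    for cam in ("side","top"):
        im,d=camera(cam)
    o=get_obs(); print(o["time"],o["ee_pos"].round(4),o["wrist_force"].round(2),o["torque"].round(3),o["opening"],o["grasp_force"])
E
```

```text
5.55 [ 0.5156 -0.3533  0.2599] [-0.49 -0.62 -3.67] [ 0.002 -0.017  0.026] 0.022611592182009754 44.567424058914185
5.65 [ 0.5157 -0.3534  0.2605] [ 0.02 -0.66 -3.29] [-0.026 -0.063  0.038] 0.022466871801502922 44.56844508647919
5.75 [ 0.5158 -0.3535  0.261 ] [ 0.95  0.69 -3.41] [-0.044  0.014  0.018] 0.022490336627378014 44.56769406795502
```

>>> {"name": "servo_tool", "arguments": {"moves": [[[0,0,0],[0.007,-0.0176,0],0],[[0,0,0],[0.014,-0.0352,0],0],[[0,0,0],[0.0175,-0.044,0],0],[[0,0,0],[0.0175,-0.044,0],0],[[0,0,0],[0.0175,-0.044,0],0],[[0,0,0],[0.0175,-0.044,0],0],[[0,0,0],[0.0175,-0.044,0],0],[[0,0,0],[0.0175,-0.044,0],0],[[0,0,0],[0.0175,-0.044,0],0],[[0,0,0],[0.0175,-0.044,0],0],[[0,0,0],[0.014,-0.0352,0],0],[[0,0,0],[0.007,-0.0176,0],0]]}}

```text
time: 6.95
ee_pos: [0.4973, 0.1415, 0.2614]
tcp_rot: [-180.0, -0.0, 23.9]
wrist_force: [-0.1, -0.6, -3.4]
opening: 0.0227
grasp_force: 44.8
```

>>> {"name": "servo_tool", "arguments": {"moves": [[[0,0,5],[0,0,0],0],[[0,0,7],[0,0,0],0],[[0,0,5],[0,0,0],0],[[0,0,0],[0,0,0],0],[[0,0,0],[0,0,0],0],[[0,0,0],[0,0,0],0]]}}

```text
time: 7.55
ee_pos: [0.5056, 0.0999, 0.2615]
tcp_rot: [-178.3, 0.1, 10.2]
wrist_force: [-0.9, 0.8, -2.9]
opening: 0.0224
grasp_force: 45.0
```

```bash
python3 - <<'E'
from h import *
o=get_obs(); print(o["time"],o["ee_pos"].round(4),o["tcp_rot"].round(2),o["wrist_force"].round(2),o["opening"])
a=np.radians(6.8); R=np.array([[np.cos(a),np.sin(a)],[-np.sin(a),np.cos(a)]]); b=np.array([.6175,.152])
vis=[]
for cam in ("side","top"):
    im,d=camera(cam); vis.append(im)
    for n in ["orange_grip","orange_hook","orange","rack_bar","white_grip","blue_grip"]:
        r=mark_of(n,cam)
        for x in r[:1]:
            p=w(cam,x["xyz"]); print(cam,n,round(x["score"],2),p.round(3),"rack",(R@(p[:2]-b)).round(4))
    r=cut_out("orange",cam); P=cloud(cam,d,np.array(r[0]["mask"]));
    L=np.c_[(P[:,:2]-b)@R.T,P[:,2]]; k=L[:,2]<.16
    for lo,hi in((.09,.16),(.16,.21),(.21,.26),(.26,.31)):
        q=L[(L[:,2]>lo)&(L[:,2]<hi)]
        if len(q)>4: print(cam,lo,len(q),np.percentile(q,[2,50,98],axis=0).round(4).tolist())
    q=L[(L[:,2]>.09)&(L[:,2]<.16)]; bx=cv2.minAreaRect((q[:,:2]*1000).astype(np.float32)); print(bx)
A=cv2.resize(vis[0][130:330,170:370],None,fx=2,fy=2); B=cv2.resize(vis[1][90:290,200:400],None,fx=2,fy=2)
cv2.imwrite("pics/s2.png",np.hstack([A,B])[:,:,::-1])
E
```

```text
7.55 [0.5056 0.0999 0.2615] [-1.7826e+02  8.0000e-02  1.0190e+01] [-0.85  0.8  -2.88] 0.022397609763236195
side orange_grip 0.73 [0.501 0.103 0.277] rack [-0.1214 -0.0351]
side orange_hook 0.56 [0.504 0.101 0.249] rack [-0.1184 -0.0376]
side orange 0.95 [0.503 0.102 0.108] rack [-0.1191 -0.0359]
side rack_bar 0.63 [0.619 0.151 0.21 ] rack [ 0.0015 -0.0011]
side white_grip 0.64 [0.605 0.246 0.222] rack [-0.0018  0.095 ]
side blue_grip 0.63 [0.627 0.055 0.219] rack [-0.0018 -0.0975]
side 0.09 381 [[-0.1398, -0.0743, 0.1074], [-0.1174, -0.0307, 0.1282], [-0.1002, 0.0097, 0.1451]]
side 0.16 26 [[-0.1334, -0.0461, 0.161], [-0.1329, -0.0257, 0.1817], [-0.1297, -0.023, 0.2073]]
side 0.21 21 [[-0.1316, -0.0462, 0.2221], [-0.1287, -0.0413, 0.2515], [-0.1071, -0.025, 0.2593]]
side 0.26 23 [[-0.1265, -0.0286, 0.2615], [-0.121, -0.0266, 0.2686], [-0.1128, -0.022, 0.2818]]
((-119.43972778320312, -32.594966888427734), (40.628021240234375, 86.20657348632812), 2.818214178085327)
top white_grip 0.5 [0.612 0.248 0.223] rack [0.0055 0.0959]
top blue_grip 0.46 [0.624 0.053 0.22 ] rack [-0.0049 -0.0989]Traceback (most recent call last):
  File "<stdin>", line 11, in <module>
IndexError: list index out of range
```

```bash
python3 - <<'E'
from h import *
o=get_obs(); print(o["time"],o["q"].round(2),o["qd"].round(2),o["ee_pos"].round(4),o["tcp_rot"].round(2),o["torque"].round(3),o["joint_efforts"].round(1))
vis=[camera("side")[0],camera("top")[0]]
A=cv2.resize(vis[0][130:330,170:370],None,fx=2,fy=2); B=cv2.resize(vis[1][90:290,200:400],None,fx=2,fy=2)
cv2.imwrite("pics/s2.png",np.hstack([A,B])[:,:,::-1])
o=get_obs(); print(o["time"],o["q"].round(2),o["qd"].round(2),o["ee_pos"].round(4),o["tcp_rot"].round(2),o["torque"].round(3),o["joint_efforts"].round(1))
E
```

```text
8.35 [ 10.1    1.81  12.64 100.93   1.74 179.94] [ 0.   -0.13  0.08  0.02 -0.04  0.06] [0.5057 0.0996 0.2615] [-1.7826e+02  9.0000e-02  1.0160e+01] [-0.102 -0.032 -0.05 ] [  0.  -49.2  47.1   0.    0.1   0. ]
8.45 [ 10.1    1.81  12.65 100.93   1.74 179.94] [-0.03  0.09 -0.05 -0.04  0.08  0.12] [0.5057 0.0995 0.2615] [-1.7826e+02  9.0000e-02  1.0160e+01] [-0.054 -0.04   0.001] [  0.  -49.2  47.1   0.    0.1   0. ]
```

View pics/s2.png

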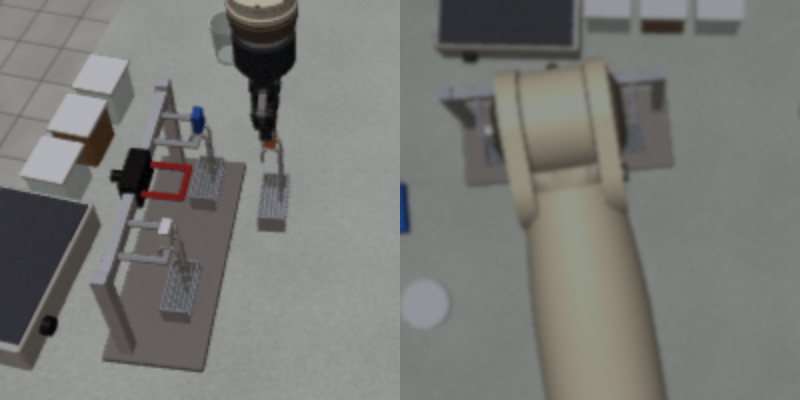

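The picture shows the carrier held upright in front of the stand at about (270,195), with white and blue undisturbed. Joint 6 is at its 180° limit, because yaw = q1 − q6 + 180. So I'll turn the wrist the other way round, nearly a full turn, while holding the carrier here in free space.

>>> {"name": "servo_tool", "arguments": {"moves": [[[0,0,-4],[0,0,0],0],[[0,0,-8],[0,0,0],0],[[0,0,-8],[0,0,0],0],[[0,0,-8],[0,0,0],0],[[0,0,-8],[0,0,0],0]]}}

```text
time: 8.95
ee_pos: [0.5057, 0.0996, 0.2615]
tcp_rot: [-178.5, -1.0, 46.5]
wrist_force: [-1.3, 0.9, -4.4]
opening: 0.0228
grasp_force: 45.0
```

>>> {"name": "servo_tool", "arguments": {"moves": [[[-1.5,-1,0],[0,0,0],0],[[0,0,-8.5],[0,0,0],0],[[0,0,-8.5],[0,0,0],0],[[0,0,-8.5],[0,0,0],0],[[0,0,-8.5],[0,0,0],0],[[0,0,-8.5],[0,0,0],0],[[0,0,-8.5],[0,0,0],0],[[0,0,-8.5],[0,0,0],0],[[0,0,-8.5],[0,0,0],0],[[0,0,-8.5],[0,0,0],0],[[0,0,-8.5],[0,0,0],0],[[0,0,-8.5],[0,0,0],0]]}}

```text
time: 10.15
ee_pos: [0.5057, 0.0996, 0.2615]
tcp_rot: [-179.9, 0.0, 140.0]
wrist_force: [-0.7, -0.7, -2.8]
opening: 0.0227
grasp_force: 45.0
```

>>> {"name": "servo_tool", "arguments": {"moves": [[[0,0,-8.5],[0,0,0],0],[[0,0,-8.5],[0,0,0],0],[[0,0,-8.5],[0,0,0],0],[[0,0,-8.5],[0,0,0],0],[[0,0,-8.5],[0,0,0],0],[[0,0,-8.5],[0,0,0],0],[[0,0,-8.5],[0,0,0],0],[[0,0,-8.5],[0,0,0],0],[[0,0,-8.5],[0,0,0],0],[[0,0,-8.5],[0,0,0],0],[[0,0,-8.5],[0,0,0],0],[[0,0,-8.5],[0,0,0],0]]}}

```text
time: 11.35
ee_pos: [0.5057, 0.0996, 0.2615]
tcp_rot: [-180.0, -0.1, -118.0]
wrist_force: [-0.4, 0.2, -2.5]
opening: 0.0222
grasp_force: 45.0
```

>>> {"name": "servo_tool", "arguments": {"moves": [[[0,0,-8.5],[0,0,0],0],[[0,0,-8.5],[0,0,0],0],[[0,0,-8.5],[0,0,0],0],[[0,0,-8.5],[0,0,0],0],[[0,0,-8.5],[0,0,0],0],[[0,0,-8.5],[0,0,0],0],[[0,0,-8.5],[0,0,0],0],[[0,0,-8.5],[0,0,0],0],[[0,0,-8.5],[0,0,0],0],[[0,0,-8.5],[0,0,0],0],[[0,0,-8.5],[0,0,0],0],[[0,0,-8.5],[0,0,0],0]]}}

```text
time: 12.55
ee_pos: [0.5057, 0.0996, 0.2615]
tcp_rot: [179.9, -0.0, -16.0]
wrist_force: [0.3, 0.9, -4.2]
opening: 0.0227
grasp_force: 45.0
```

>>> {"name": "servo_tool", "arguments": {"moves": [[[0,0,0],[-0.006,-0.0116,0],0],[[0,0,0],[-0.006,-0.0116,0],0],[[0,0,0],[-0.006,-0.0116,0],0],[[0,0,-7.6],[0,0,0],0],[[0,0,-7.6],[0,0,0],0],[[0,0,-7.6],[0,0,0],0],[[0,0,0],[0,0,0],0],[[0,0,0],[0,0,0],0]]}}

```text
time: 13.35
ee_pos: [0.498, 0.1387, 0.2615]
tcp_rot: [179.9, 0.0, 6.2]
wrist_force: [-1.0, -1.5, -4.3]
opening: 0.0226
grasp_force: 45.0
```

```bash
cat > look.py <<'E'
from h import *
import sys
o=get_obs(); print(o["time"],o["q"].round(1),o["ee_pos"].round(4),o["tcp_rot"].round(2),o["wrist_force"].round(2))
a=np.radians(6.8); R=np.array([[np.cos(a),np.sin(a)],[-np.sin(a),np.cos(a)]]); b=np.array([.6175,.152])
print("tcp in rack",(R@(o["ee_pos"][:2]-b)).round(4))
cam="side"; im,d=camera(cam)
for n in ["orange_grip","orange_hook","orange","white_grip","blue_grip"]:
    for x in mark_of(n,cam)[:1]:
        p=w(cam,x["xyz"]); print(n,round(x["score"],2),p.round(3),"rack",(R@(p[:2]-b)).round(4))
r=cut_out("orange",cam)
if r:
    P=cloud(cam,d,np.array(r[0]["mask"])); L=np.c_[(P[:,:2]-b)@R.T,P[:,2]]
    print("z pct",np.percentile(L[:,2],[1,5,50,98]).round(4)); z0=np.percentile(L[:,2],2)
    q=L[L[:,2]<z0+.045]; print("basket",cv2.minAreaRect((q[:,:2]*1000).astype(np.float32)))
cv2.imwrite("pics/%s.png"%sys.argv[1],cv2.resize(im[150:300,180:380,::-1],None,fx=4,fy=4,interpolation=cv2.INTER_CUBIC))
E
python3 look.py s3
```

```text
13.35 [ 1.560e+01  2.000e+00  1.280e+01  1.009e+02 -1.000e-01 -1.706e+02] [0.498  0.1387 0.2615] [1.7994e+02 2.0000e-02 6.2100e+00] [-0.98 -1.45 -4.26]
tcp in rack [-0.1202  0.001 ]
orange_grip 0.7 [0.494 0.138 0.28 ] rack [-0.1247  0.0009]
orange_hook 0.63 [0.496 0.14  0.251] rack [-0.122   0.0029]
orange 0.62 [0.493 0.136 0.106] rack [-0.1252 -0.0009]
white_grip 0.9 [0.606 0.246 0.221] rack [-0.0008  0.0943]
blue_grip 0.74 [0.629 0.051 0.222] rack [-0.0002 -0.1012]
z pct [-0.0044 -0.002   0.1324  0.2721]
basket ((-98.72117614746094, -113.65274810791016), (47.9506721496582, 196.58499145507812), 4.597034454345703)
```

View pics/s3.png

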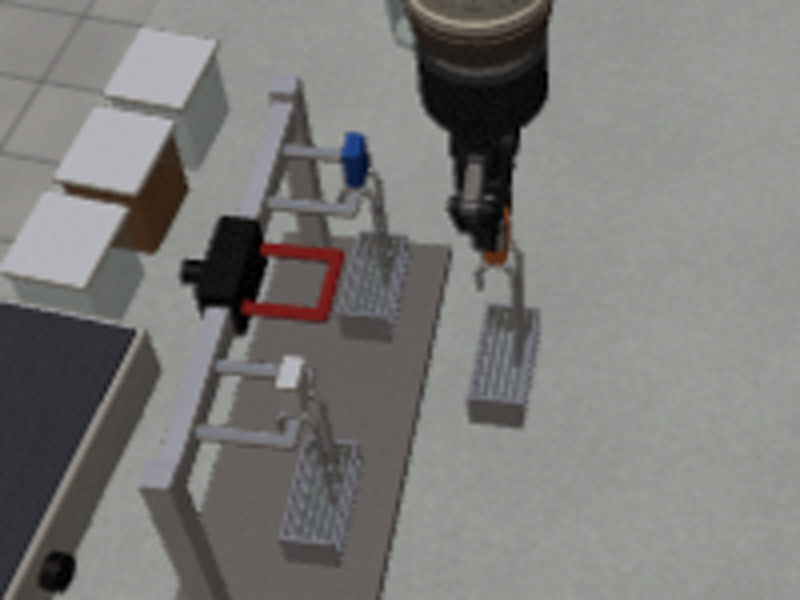

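Everything hangs straight: orange is at about (505,365) with its lip toward the stand, and the red bar is at about (335,285). The bar's axis comes out at z ≈ 0.202. The lip's end is at about 0.228, so it will pass over the bar. Moving in.

>>> {"name": "servo_tool", "arguments": {"moves": [[[0,0,-0.6],[0,0.0015,0],0],[[0,0,0],[0.01,0,0],0],[[0,0,0],[0.015,0,0],0],[[0,0,0],[0.015,0,0],0],[[0,0,0],[0.015,0,0],0],[[0,0,0],[0.015,0,0],0],[[0,0,0],[0.015,0,0],0],[[0,0,0],[0.015,0,0],0],[[0,0,0],[0.012,0,0],0],[[0,0,0],[0.01,0,0],0],[[0,0,0],[0,0,0],0],[[0,0,0],[0,0,0],0]]}}

```text
time: 14.9
ee_pos: [0.6196, 0.1514, 0.2609]
tcp_rot: [179.9, 0.1, 7.0]
wrist_force: [-1.0, -1.1, -2.8]
opening: 0.0226
grasp_force: 45.0
```

```bash
python3 look.py s4; python3 - <<'E'
from h import *
F=[]
for i in range(6): camera("top"); F.append(get_obs()["wrist_force"])
print(np.mean(F,0).round(2),np.std(F,0).round(2))
E
```

```text
14.9 [ 1.380e+01  1.990e+01  3.350e+01  1.037e+02 -1.000e-01 -1.733e+02] [0.6196 0.1514 0.2609] [1.7993e+02 7.0000e-02 7.0400e+00] [-1.01 -1.06 -2.84]
tcp in rack [ 0.002  -0.0008]
orange_grip 0.75 [0.617 0.156 0.28 ] rack [0.0001 0.0043]
orange_hook 0.78 [0.62  0.151 0.247] rack [ 0.0018 -0.0017]
orange 0.95 [0.618 0.149 0.11 ] rack [ 0.0005 -0.0026]
white_grip 0.81 [0.609 0.246 0.222] rack [0.0024 0.0946]
blue_grip 0.84 [0.626 0.052 0.221] rack [-0.003  -0.1001]
z pct [0.0082 0.0616 0.1358 0.278 ]
basket ((56.680606842041016, -137.30921936035156), (53.919898986816406, 161.13575744628906), 23.141658782958984)
[ 0.34  0.18 -3.45] [0.61 0.42 0.57]
```

View pics/s4.png

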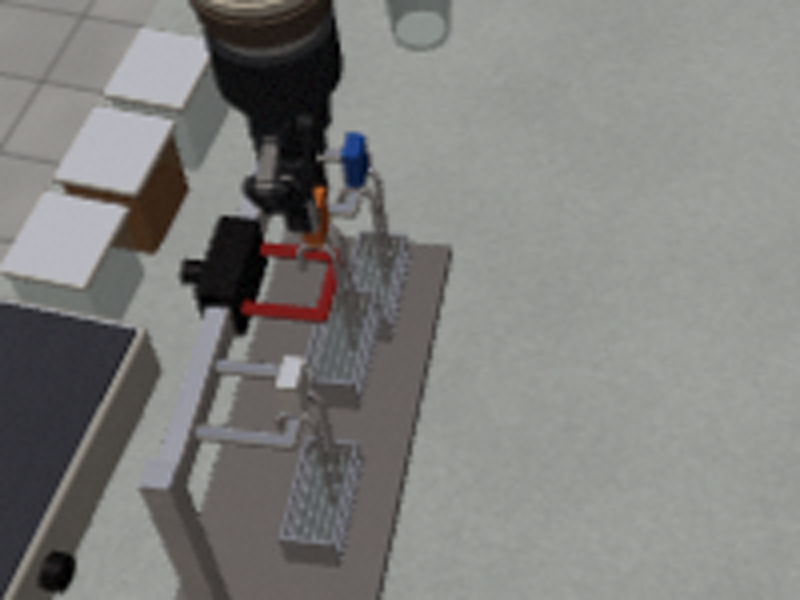

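The picture shows the lip at about (305,255), past the red bar at (330,285), with orange's basket between the other two. Lowering in stages and watching the force.

>>> {"name": "servo_tool", "arguments": {"moves": [[[0,0,0],[0,0,0.005],0],[[0,0,0],[0,0,0.006],0],[[0,0,0],[0,0,0.006],0],[[0,0,0],[0,0,0.003],0],[[0,0,0],[0,0,0.002],0],[[0,0,0],[0,0,0.001],0],[[0,0,0],[0,0,0.001],0],[[0,0,0],[0,0,0.001],0],[[0,0,0],[0,0,0],0]]}}

```text
time: 16.45
ee_pos: [0.6195, 0.1515, 0.2364]
tcp_rot: [179.9, 0.0, 7.1]
wrist_force: [-0.5, 0.4, -4.1]
opening: 0.0221
grasp_force: 45.0
```

>>> {"name": "servo_tool", "arguments": {"moves": [[[0,0,0],[0,0,0.002],0],[[0,0,0],[0,0,0.002],0],[[0,0,0],[0,0,0.002],0],[[0,0,0],[0,0,0],0]]}}

```text
time: 16.85
ee_pos: [0.6193, 0.1515, 0.23]
tcp_rot: [179.9, 0.1, 7.1]
wrist_force: [-0.3, -0.9, -3.9]
opening: 0.0229
grasp_force: 45.0
```

>>> {"name": "servo_tool", "arguments": {"moves": [[[0,0,0],[0,0,0.002],0],[[0,0,0],[0,0,0.002],0],[[0,0,0],[0,0,0],0]]}}

```text
time: 17.15
ee_pos: [0.6194, 0.1515, 0.2261]
tcp_rot: [179.9, 0.0, 7.1]
wrist_force: [-0.9, -0.0, -3.4]
opening: 0.0228
grasp_force: 45.0
```

>>> {"name": "servo_tool", "arguments": {"moves": [[[0,0,0],[0,0,0.002],0],[[0,0,0],[0,0,0.002],0],[[0,0,0],[0,0,0],0]]}}

```text
time: 17.45
ee_pos: [0.6193, 0.1515, 0.222]
tcp_rot: [179.9, 0.0, 7.1]
wrist_force: [-0.6, 0.4, -2.4]
opening: 0.0228
grasp_force: 45.0
```

>>> {"name": "servo_tool", "arguments": {"moves": [[[0,0,0],[0,0,0.002],0],[[0,0,0],[0,0,0],0]]}}

```text
time: 17.65
ee_pos: [0.6194, 0.1515, 0.2201]
tcp_rot: [179.9, 0.0, 7.1]
wrist_force: [0.7, 0.8, -3.7]
opening: 0.0229
grasp_force: 45.0
```

>>> {"name": "servo_tool", "arguments": {"moves": [[[0,0,0],[0,0,0.002],0],[[0,0,0],[0,0,0],0]]}}

```text
time: 17.85
ee_pos: [0.6194, 0.1515, 0.2182]
tcp_rot: [179.9, 0.0, 7.1]
wrist_force: [-1.1, 0.3, -3.2]
opening: 0.0225
grasp_force: 45.0
```

>>> {"name": "servo_tool", "arguments": {"moves": [[[0,0,0],[0,0,0.001],0],[[0,0,0],[0,0,0],0]]}}

```text
time: 18.05
ee_pos: [0.6194, 0.1515, 0.2173]
tcp_rot: [179.9, 0.0, 7.1]
wrist_force: [0.3, 0.8, -3.5]
opening: 0.0227
grasp_force: 45.0
```

>>> {"name": "servo_tool", "arguments": {"moves": [[[0,0,0],[0,0,0.002],0],[[0,0,0],[0,0,0],0]]}}

```text
time: 18.25
ee_pos: [0.6194, 0.1515, 0.2151]
tcp_rot: [179.9, 0.0, 7.1]
wrist_force: [-0.2, -0.0, -3.0]
opening: 0.0225
grasp_force: 45.0
```

>>> {"name": "servo_tool", "arguments": {"moves": [[[0,0,0],[0,0,0.0015],0],[[0,0,0],[0,0,0],0]]}}

```text
time: 18.45
ee_pos: [0.6194, 0.1515, 0.2137]
tcp_rot: [179.9, 0.0, 7.1]
wrist_force: [-0.6, -0.3, -3.1]
opening: 0.0226
grasp_force: 45.0
```

>>> {"name": "servo_tool", "arguments": {"moves": [[[0,0,0],[0,0,0.001],0],[[0,0,0],[0,0,0],0]]}}

```text
time: 18.65
ee_pos: [0.6194, 0.1515, 0.2128]
tcp_rot: [179.9, 0.0, 7.1]
wrist_force: [0.4, 0.5, -3.5]
opening: 0.0226
grasp_force: 45.0
```

>>> {"name": "servo_tool", "arguments": {"moves": [[[0,0,0],[0,0,0.0015],0],[[0,0,0],[0,0,0],0]]}}

```text
time: 18.85
ee_pos: [0.6194, 0.1515, 0.2112]
tcp_rot: [179.9, 0.0, 7.1]
wrist_force: [1.2, -0.3, -2.4]
opening: 0.0225
grasp_force: 45.0
```

>>> {"name": "servo_tool", "arguments": {"moves": [[[0,0,0],[0,0,0.001],0],[[0,0,0],[0,0,0],0]]}}

```text
time: 19.05
ee_pos: [0.6194, 0.1515, 0.2103]
tcp_rot: [179.9, 0.0, 7.1]
wrist_force: [-0.5, -0.4, -2.6]
opening: 0.0224
grasp_force: 45.0
```

>>> {"name": "servo_tool", "arguments": {"moves": [[[0,0,0],[0,0,0.001],0],[[0,0,0],[0,0,0],0]]}}

```text
time: 19.25
ee_pos: [0.6195, 0.1515, 0.2093]
tcp_rot: [179.9, 0.0, 7.1]
wrist_force: [0.5, 0.4, -2.7]
opening: 0.0227
grasp_force: 45.0
```

>>> {"name": "servo_tool", "arguments": {"moves": [[[0,0,0],[0,0,0.001],0],[[0,0,0],[0,0,0],0]]}}

```text
time: 19.45
ee_pos: [0.6195, 0.1515, 0.2086]
tcp_rot: [179.9, -0.0, 7.1]
wrist_force: [0.1, -0.9, -0.8]
opening: 0.0228
grasp_force: 45.2
```

>>> {"name": "servo_tool", "arguments": {"moves": [[[0,0,0],[0,0,0.001],0],[[0,0,0],[0,0,0],0]]}}

```text
time: 19.65
ee_pos: [0.6195, 0.1515, 0.2078]
tcp_rot: [179.9, -0.0, 7.1]
wrist_force: [-0.7, 0.5, 1.0]
opening: 0.0227
grasp_force: 45.5
```

>>> {"name": "servo_tool", "arguments": {"moves": [[[0,0,0],[0,0,0.001],0],[[0,0,0],[0,0,0],0]]}}

```text
time: 19.85
ee_pos: [0.6196, 0.1515, 0.2069]
tcp_rot: [179.9, -0.0, 7.1]
wrist_force: [-0.3, -0.6, 2.8]
opening: 0.0229
grasp_force: 45.7
```

>>> {"name": "servo_tool", "arguments": {"moves": [[[0,0,0],[0,0,0.001],0],[[0,0,0],[0,0,0],0],[[0,0,0],[0,0,0],0]]}}

```text
time: 20.15
ee_pos: [0.6196, 0.1515, 0.206]
tcp_rot: [179.9, -0.0, 7.1]
wrist_force: [0.3, 0.2, 5.3]
opening: 0.0228
grasp_force: 46.0
```

```bash
python3 - <<'E'
from h import *
F=[]
for i in range(10): camera("top"); F.append(get_obs()["wrist_force"])
print(np.mean(F,0).round(2),np.round(F,1)[:,2],get_obs()["ee_pos"])
E
```

```text
[-0.35 -0.27  5.52] [6.  6.2 5.9 5.3 5.8 5.2 5.5 5.6 4.3 5.5] [0.61960304 0.15150253 0.20604563]
```

The bar carried about 9 N for more than 0.5 s. I'll ease back to the carrier's own weight and release.

>>> {"name": "servo_tool", "arguments": {"moves": [[[0,0,0],[0,0,-0.001],0],[[0,0,0],[0,0,-0.0012],0],[[0,0,0],[0,0,0],0],[[0,0,0],[0,0,0],0]], "force": 20}}

```text
time: 21.05
ee_pos: [0.6195, 0.1515, 0.2074]
tcp_rot: [179.9, 0.0, 7.1]
wrist_force: [0.5, -0.5, 1.2]
opening: 0.0225
grasp_force: 45.6
```

>>> {"name": "servo_tool", "arguments": {"moves": [[[0,0,0],[0,0,0],28],[[0,0,0],[0,0,0],32],[[0,0,0],[0,0,0],38],[[0,0,0],[0,0,0],46],[[0,0,0],[0,0,0],55],[[0,0,0],[0,0,0],55],[[0,0,0],[0,0,0],55],[[0,0,0],[0,0,0],55]]}}

```text
time: 21.85
ee_pos: [0.6194, 0.1515, 0.2076]
tcp_rot: [179.9, 0.0, 7.1]
wrist_force: [0.1, 0.4, 0.0]
opening: 0.0474
grasp_force: 0.0
```

```bash
python3 look.py s5
```

```text
21.85 [ 1.380e+01  1.760e+01  2.460e+01  9.700e+01 -1.000e-01 -1.733e+02] [0.6194 0.1515 0.2076] [1.7994e+02 2.0000e-02 7.0600e+00] [0.05 0.42 0.02]
tcp in rack [ 0.0018 -0.0007]
orange_grip 0.65 [0.619 0.156 0.226] rack [0.0018 0.0036]
orange_hook 0.78 [0.618 0.153 0.197] rack [0.001 0.001]
orange 0.8 [0.618 0.151 0.057] rack [ 0.0002 -0.0007]
white_grip 0.86 [0.606 0.247 0.219] rack [-0.0005  0.0958]
blue_grip 0.93 [0.626 0.055 0.221] rack [-0.0031 -0.0976]
z pct [0.0095 0.0591 0.0839 0.24  ]
basket ((15.496036529541016, -47.808448791503906), (59.81223678588867, 163.67996215820312), 43.830562591552734)
```

View pics/s5.png

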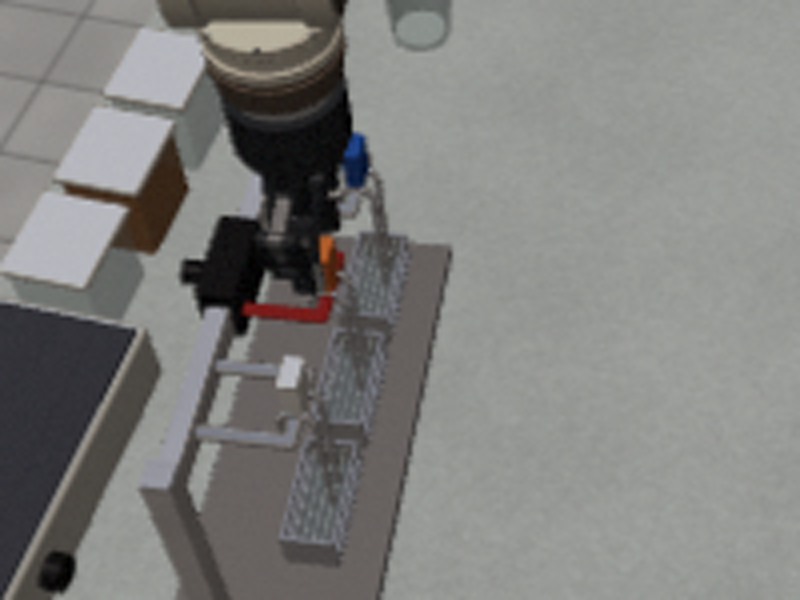

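The carrier is released and hangs at about (355,380) between white and blue, with all three upright. Now I'll withdraw upwards.

>>> {"name": "servo_tool", "arguments": {"moves": [[[0,0,0],[0,0,-0.004],55],[[0,0,0],[0,0,-0.008],55],[[0,0,0],[0,0,-0.015],55],[[0,0,0],[0,0,-0.025],55],[[0,0,0],[0,0,-0.03],55],[[0,0,0],[0,0,-0.03],55],[[0,0,0],[0,0,-0.02],55],[[0,0,0],[-0.03,0,0],55],[[0,0,0],[-0.04,0,0],55],[[0,0,0],[-0.04,0,0],55],[[0,0,0],[-0.03,0,0],55],[[0,0,0],[0,0,0],55]]}}

```text
time: 23.4
ee_pos: [0.4775, 0.134, 0.3425]
tcp_rot: [180.0, -0.2, 7.1]
wrist_force: [-1.0, -0.9, 0.1]
opening: 0.0471
grasp_force: 0.0
```

>>> {"name": "servo_tool", "arguments": {"moves": [[[0,0,0],[0,0,0],55],[[0,0,0],[0,0,0],55],[[0,0,0],[0,0,0],55],[[0,0,0],[0,0,0],55],[[0,0,0],[0,0,0],55],[[0,0,0],[0,0,0],55],[[0,0,0],[0,0,0],55],[[0,0,0],[0,0,0],55],[[0,0,0],[0,0,0],55],[[0,0,0],[0,0,0],55]]}}

```text
time: 24.4
ee_pos: [0.4805, 0.1344, 0.3397]
tcp_rot: [179.9, 0.0, 7.1]
wrist_force: [0.1, -0.1, -0.4]
opening: 0.0464
grasp_force: 0.0
```

```bash
python3 look.py s6
```

```text
24.4 [ 1.570e+01  3.300e+00  2.330e+01  1.101e+02 -1.000e-01 -1.714e+02] [0.4805 0.1344 0.3397] [1.7994e+02 1.0000e-02 7.0600e+00] [ 0.06 -0.06 -0.39]
tcp in rack [-0.1381 -0.0013]
orange_grip 0.65 [0.616 0.153 0.225] rack [-0.0011  0.0016]
orange_hook 0.85 [0.619 0.154 0.193] rack [0.0014 0.0022]
orange 0.92 [0.617 0.153 0.056] rack [-0.0002  0.0009]
white_grip 0.63 [0.606 0.247 0.222] rack [-0.0006  0.0961]
blue_grip 0.69 [0.625 0.056 0.219] rack [-0.0041 -0.0958]
z pct [0.0107 0.0614 0.0845 0.2426]
basket ((6.51515007019043, -41.39238739013672), (53.873172760009766, 183.5066680908203), 18.778898239135742)
```

View pics/s6.png

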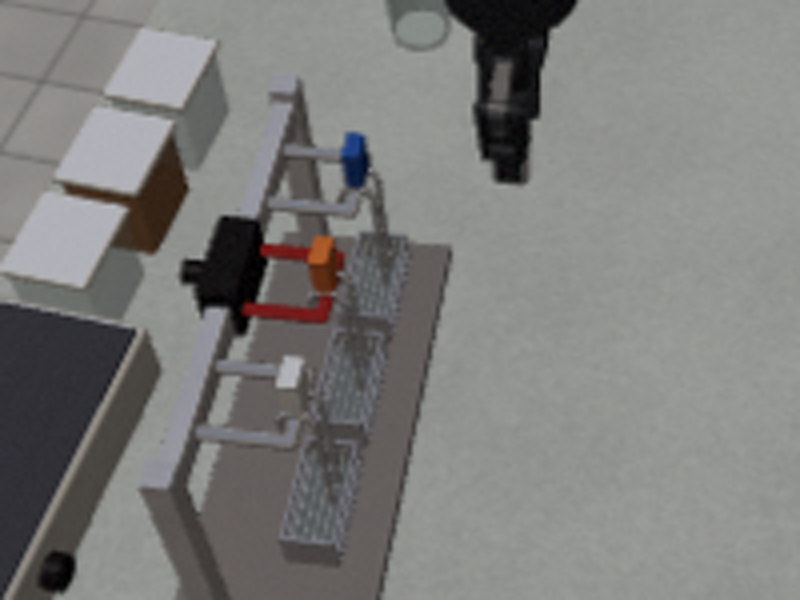

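All three carriers hang upright and undisturbed, with orange's grip at about (322,262) on the red bar and the gripper well clear. Handing in.

```bash
python3 -c "
from workcell import job_done
print(job_done())"
```

```text
the job is handed in; nothing more can be done
None
```

The orange carrier hangs on the middle bar between white and blue; it took a tug of about 9 N for over half a second, was released, and the job is handed in (no verdict came back).

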